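Lock the desk register box: turn the slotted disc, push the bar through

ROBOT

A 7-joint arm with a two-finger parallel gripper is mounted at the origin on the work surface. World frame = base frame: x ahead of the robot, y to its left, z up, the work surface at z = 0. Lengths are in m, angles in rad, forces in N, time in s.
With the tool pointing down it reaches from about 0.425 to 0.975 m from the base axis. Payload 16.7 kg.
Tool frame: the origin (TCP) lies midway between the tips of the shut fingers; the grasp point (between the pads) lies 19 mm behind it; z points along the fingers, y is the line along which they close (so a half turn about z gives the same grasp; the last joint's range is limited). The gripper opens to 85 mm and grips with 20 to 120 N. Pads are 22 mm wide; open, the fingers measure 114 mm over their backs; the gripper's body (76 mm by 85 mm) begins 54 mm behind the grasp point. The pads swing forward as they close: fully open they stand 13 mm farther back than shut.
Start: joints at [0.997, 0.426, 0.074, 1.606, -0.034, 1.111, -0.067], TCP at [0.278, -0.615, 0.195] pointing down, gripper open.
Joint ranges: [-2.85, 2.85], [-0.5, 2.14], [-1.23, 1.37], [0.21, 2.46], [-1.02, 4.16], [0.16, 2.05], [-2.73, 2.73]. Speed limits (rad/s): [1.89, 1.89, 2.39, 2.39, 3.01, 3.01, 3.01].

INTERFACE

Orientations are given as a unit quaternion [x, y, z, w].
In Python, from cell import env, eyes gives the robot as it stands. The module is installed in compiled form; this text tells all that it offers.
- The arm moves only by the shell command python3 -m inch 'ROWS' [FORCE]. ROWS is JSON, a list of rows, each a list of 7 numbers: the finger opening in cm, from 0 to 8.54, then the shift along the tool's x, y, z in cm, then the turn, a rotation vector about the tool's x, y, z in rad. A call has 1 to 12 rows; each row shifts and turns the commanded pose from where the row before left it, along the tool's axes as they then stand; what a row does not reach is not made up. A row lasts 1/10 s, in which the tool goes at most 50 mm and 8.59 degrees, less where a joint would pass 70% of its speed; a pose out of reach is approached as far as the arm can. A call is refused whole if a number of a shift passes 5 or a number of a turn 0.15, either way. A call with a gripper value outside its range is refused whole. The fingers move at their own pace and stop on an object; FORCE is the grip in N (left out, the last holds). Time passes only in rows, so rows that do not move let the fingers close. It gives the time, the measured TCP pose, the force, the opening and the grip force at its end, in the units of the state.
- env.sense(): the state, without advancing time (a new reading comes with each control period).
- eyes.capture(name): name is "side" or "top"; returns a dict with "frame" (400x640x3 uint8, red, green, blue), "K" (3x3 intrinsics, pixels), "position" and "attitude" of the camera in the world. Camera axes: x right, y down, z forward; pixel columns grow to the right and rows downward; lengths in m; the calibration is good to about 2 mm. A picture is of the moment at which its call begins. There is no depth.
- env.sign_off(): hands the job in; it is judged then, once.
The state is a dict: "t": time; "joint_pos": joint angles; "qvel": joint speeds; "joint_efforts": joint torques, N m; "position": TCP position; "ee_rot": TCP orientation; "wrist_force": force on the tool from outside, world axes, zero at the start; "torque": the same for the moment, N m; "finger_gap": finger opening in m; "gripper_force": force on a finger pad.
Only numpy, scipy, OpenCV 4.12 (cv2) and the standard library are available. Lean on these libraries where they do the work, as an engineer would, in place of code of your own. Each camera call takes 0.05 s, during which the arm holds its last target. There are 200 camera calls.

TASK

Lock the grey and blue steel box on the desk. With the fingertips only, push a peg of the orange disc round until its slot lines up with the steel bar, then push the bar by its red tab through the disc and the yellow keeper, fully home until the tab meets the black strap. Do not pick up or lift the bar or anything else, leave the other loose things where they stand, and finish clear of everything.

Things in the scene. Friction and masses are not known exactly. Their poses are not given: they have to be found in the camera images.
- lockbox: Fixed steel box, 264 x 430 mm, 90 mm high to the top of its blue lid. Origin: centre of its underside, on the desk; +y is the way the bar slides to lock, z up. Along the lid at x = 0 runs the bar's rail, 29 mm wide, from y = -195 to 22 mm: floor at z = 96 mm, two cheeks 17 mm apart, tops at z = 108 mm. The disc turns about x = 0, y = 70 mm.
- strap (a point): Middle of the top of the black strap that bridges the rail: 36 mm wide, 20 mm along the box's y (y = 0 to 20 mm in the box's frame), top 116.5 mm above the desk. It is the bar's stop: the red tab meets its rear edge.
- keeper (a point): Centre of the tunnel of the yellow keeper on the box's dark end strip: an arch 34 mm wide and 30 mm long along the box's y, inside 20 mm wide, top at 116.5 mm above the desk. In the box's frame it lies at y = 140 mm.
- disc_axis (a point): The centre of the orange disc, on its axis (vertical) at the level of its top face, 112 mm above the desk. The disc is 84 mm across; a straight slot 20 mm wide, open above, runs right across its diameter. Its x, y axes are those of the box.
- disc (a joint): Angle of the disc in rad, growing anticlockwise seen from above. The slot is in line with the bar at 0 and also at 3.1416 (both do equally); limits -0.25 and 3.39. Starts somewhere from 0.6 to 2.5. It turns with slight friction (about 2 N at a peg) and stays where it is left. It cannot be lifted off.
- peg_a (a point): Top centre of one of the disc's two black upright pegs, each 13 mm in diameter and 38 mm tall above the disc's top face, 31 mm from the disc's axis, on the diameter square to the slot. At disc angle 0 peg_a lies to the box's +x of the axis.
- peg_b (a point): Top centre of the other peg, opposite peg_a.
- bar: Loose steel locking bar lying in the rail, 14 x 14 mm, 183 mm long along its y axis (parallel to the box's y), 0.32 kg, nose rounded, with an upright red tab on its rear end. Origin: centre of its underside. It slides with light friction (some 1 to 3 N).
- bar_nose (a point): The tip of the bar's front end, half-way up the bar. Fully home it lies at y = 175 mm in the box's frame; at the start it is at about 0 to 18 mm, behind the disc.
- bar_tab (a point): Centre of the rear face (the one to be pushed) of the red tab: 36 mm wide, 35 mm tall, 8 mm thick along the bar; it stands on the bar's rear end from 110 to 145 mm above the desk. Fully home this face is at y = -8 mm in the box's frame, the tab's front touching the black strap.
- stamp: Bystander: loose hand stamp with black foot 30 x 50 mm and wooden handle, 66 mm tall, standing on the lid beside the rail. Origin: centre of its underside.
- tape: Bystander: loose yellow roll of tape 60 mm across and 22 mm high, lying on the lid beside the rail. Origin: centre of its underside.
- mug: Bystander: loose blue mug, 80 mm across, 95 mm tall, on the desk. Origin: centre of its underside.
- bottle: Bystander: loose water bottle, 64 mm across, 190 mm tall, on the desk. Origin: centre of its underside.
- penpot: Bystander: loose white pot of pens, 76 mm across, 100 mm tall (pens to 155 mm), on the desk. Origin: centre of its underside.
- stapler: Bystander: loose black stapler 150 x 36 x 50 mm on the desk. Origin: centre of its underside.
There are look-alikes about, which are no part of the job. Of the things shaped like the bar, the steel one is meant.

How it is judged:
On the way, in this order (a step that is already met when the one before it is completed fails the run):
1. the slot of the disc is in line with the bar (within 0.12 rad) ((value of joint disc between -0.12 and 0.12 rad or value of joint disc between 3.0216 and 3.2616 rad)), for 0.2 s.
2. the bar is pushed through disc and keeper, within 10 mm of fully home (y of bar_nose in the frame of lockbox above 0.165 m and x of bar_nose in the frame of lockbox between -0.006 and 0.006 m and z of bar_tab in the frame of lockbox below 0.135 m), for 0.2 s.
At the end, for the whole second after the job is handed in: The bar lies flat in the slot of the disc and through the keeper, its nose within 10 mm of fully home and within 6 mm of the centre line; the disc within 0.12 rad of alignment (0 or 3.1416); the bar at rest; every bystander within 30 mm of where it stood (all of step 2 and (value of joint disc between -0.12 and 0.12 rad or value of joint disc between 3.0216 and 3.2616 rad) and linear speed of bar below 0.01 m/s and distance of each of stamp, tape, mug, bottle, penpot, stapler from where it was at the start of the episode below 0.03 m); the robot touches nothing.
It fails at once if the bar is lifted or levered up by its tab (more than 15 mm) (height (world z) of bar_tab above 0.1425 m or height (world z) of bar_nose above 0.118 m).
It fails at once if a bystander is lifted, tipped or pushed away (more than 30 mm) (distance of any of stamp, tape, mug, bottle, penpot, stapler from where it was at the start of the episode above 0.03 m or angle between any of stamp, tape, mug, bottle, penpot, stapler's own z axis and vertical above 0.5 rad).
It also fails if it takes over 50 s, if anything falls off the work surface, if the arm or the gripper's body presses on something with over 40 N, if the wrist force passes 120 N, or if a joint passes its speed limit or range.

## Working session

There is one attempt and no reset: what is moved stays moved. The work goes in short steps, Python scripts to look and compute and a shell command to move; the robot and the scene stay as the last step left them, time stands still between calls to the robot, and variables do not carry over. Pictures are saved under pics/ and viewed, at most 10 in all, crops included, and the job is handed in when it is done.

```bash
mkdir -p pics; cat > h.py <<'E'
import numpy as np, cv2
from cell import env, eyes
from scipy.spatial.transform import Rotation as R
def cap(n,f):
    c=eyes.capture(n); cv2.imwrite(f,c["frame"][:,:,::-1]); return c
def rot(c):
    a=np.array(c["attitude"],float)
    return a if a.shape==(3,3) else R.from_quat(a).as_matrix()
def ray(c,u,v,z):
    d=rot(c)@np.linalg.inv(np.array(c["K"]))@[u,v,1]; p=np.array(c["position"]); return p+d*(z-p[2])/d[2]
def proj(c,P):
    q=np.array(c["K"])@rot(c).T@(np.array(P)-c["position"]); return q[:2]/q[2]
E
python3 - <<'E'
from h import *
import pickle
for n in("top","side"):
    c=cap(n,f"pics/{n}0.png"); pickle.dump(c,open(n+"0.pkl","wb")); print(n,c["K"],c["position"],c["attitude"])
s=env.sense(); print(s["t"],s["position"],s["ee_rot"],s["finger_gap"])
E
```

```text
top [[484.45548033   0.         320.08927401]
 [  0.         484.45548033 193.30009159]
 [  0.           0.           1.        ]] [0.13382199 0.03179135 1.6472855 ] [ 0.71018142 -0.69725941  0.06967999 -0.06794386]
side [[411.14414153   0.         321.25165711]
 [  0.         411.14414153 201.27964559]
 [  0.           0.           1.        ]] [0.3439806  0.92360824 1.06423013] [-0.05829306  0.92252134 -0.38076818  0.02391422]
0.1 [ 0.27800337 -0.61465448  0.1941923 ] [ 9.77526288e-01  2.10812809e-01 -1.58894623e-04 -5.38476124e-04] 0.08520984883426154
```

View pics/top0.png

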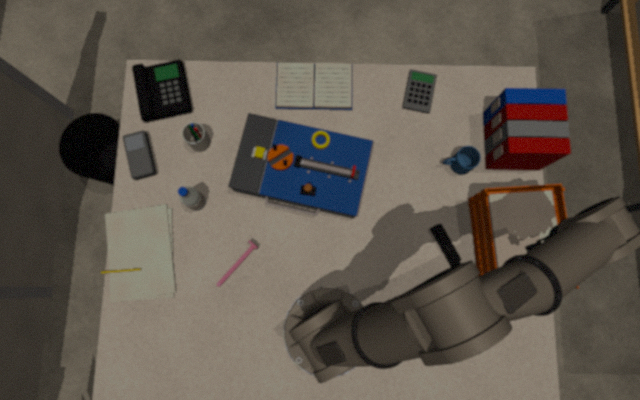

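View pics/side0.png

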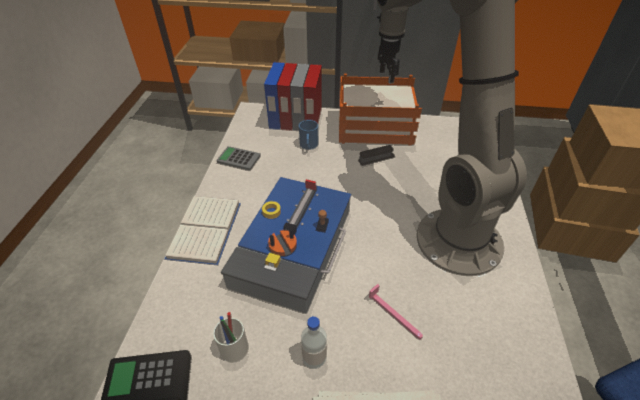

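The top view shows the box at about (300,165) px with the dark end strip to the left, the disc at (281,157), the red tab at (354,172) and the keeper at (259,152). I'll enlarge both views.

```bash
python3 - <<'E'
from h import *
a=cv2.imread("pics/top0.png")[105:225,220:380]; b=cv2.imread("pics/side0.png")[170:310,215:365]
cv2.imwrite("pics/c1.png",cv2.resize(a,None,fx=5,fy=5,interpolation=cv2.INTER_CUBIC))
cv2.imwrite("pics/c2.png",cv2.resize(b,None,fx=4,fy=4,interpolation=cv2.INTER_CUBIC))
E
```

```text
(no output)
```

View pics/c1.png

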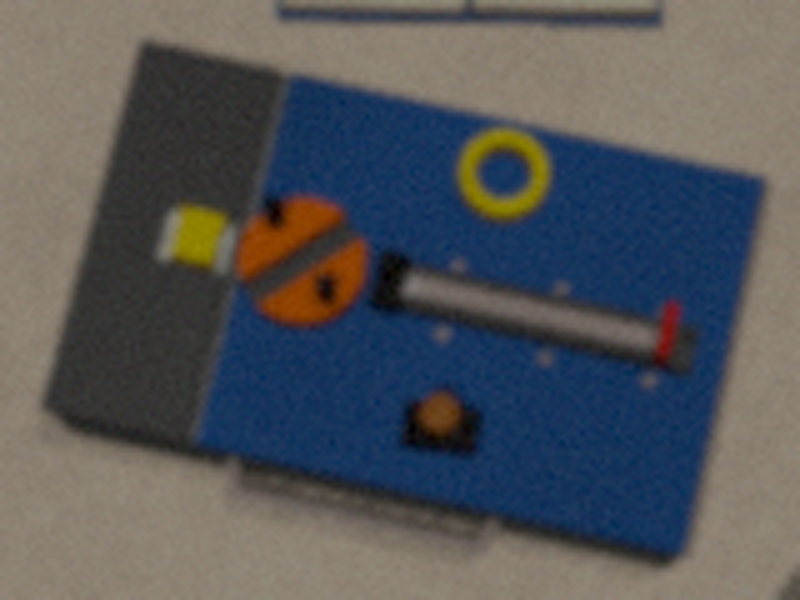

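View pics/c2.png

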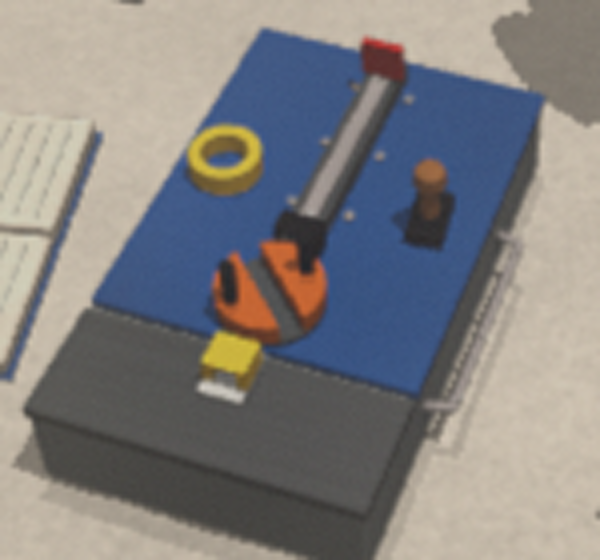

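```bash
cat > fit.py <<'E'
from h import *
import pickle
from scipy.optimize import least_squares
T=pickle.load(open("top0.pkl","rb"));S=pickle.load(open("side0.pkl","rb"))
t=lambda x,y:(220+(x+.5)/5-.5,105+(y+.5)/5-.5); s=lambda x,y:(215+(x+.5)/4-.5,170+(y+.5)/4-.5)
obs=[(T,t(303,260),(0,.07,.112)),(T,t(200,237),(0,.14,.1165)),(T,t(392,283),(0,.01,.1165)),
(T,t(765,180),(0.132,-.215,.09)),(T,t(685,558),(-.132,-.215,.09)),
(S,s(232,352),(0,.14,.1165)),(S,s(269,290),(0,.07,.112)),(S,s(264,28),(.132,-.215,.09)),(S,s(543,97),(-.132,-.215,.09))]
W=lambda p,q:np.r_[R.from_euler('z',p[2]).as_matrix()[:2,:2]@q[:2]+p[:2],q[2]]
f=lambda p,sg:np.ravel([proj(c,W(p,(sg*q[0],q[1],q[2])))-o for c,o,q in obs])
if __name__=="__main__":
  for sg in(1,-1):
    c=ray(T,*t(303,260),.112);k=ray(T,*t(200,237),.1165);d=k-c
    r=least_squares(f,[c[0],c[1],np.arctan2(-d[0],d[1])],args=(sg,)); print(sg,r.x,r.cost); print(r.fun.reshape(-1,2).round(1).tolist())
    if r.cost<60:
      p=r.x; I=lambda w:np.r_[R.from_euler('z',-p[2]).as_matrix()[:2,:2]@(w[:2]-p[:2]),w[2]]
      for n,cam,uv,z in [("slot1",T,t(255,292),.112),("slot2",T,t(352,228),.112),("pegtopA",T,t(274,210),.15),("pegB",T,t(326,288),.15),("tab",T,t(671,333),.145),("tabS",S,s(383,46),.145),("tape",T,t(504,174),.112),("stamp",T,t(440,412),.156),("mug",T,(465,158),.095),("stapler",T,(445,245),.05),("bottle",T,(183,190),.19)]:
        w=ray(cam,*uv,z);print(n,w.round(4),I(w).round(4))
      np.save("p.npy",p)
E
python3 fit.py
```

```text
1 [ 0.54193453  0.09541557 -0.21004799] 2.3561829466757733
[[-0.1, 0.2], [-0.3, -0.3], [-0.1, -0.8], [0.1, -0.5], [-0.6, -0.1], [0.1, 0.3], [0.6, -1.1], [-0.5, -0.0], [1.1, -0.2]]
slot1 [0.5349 0.1943 0.112 ] [-0.0275  0.0953  0.112 ]
slot2 [0.5795 0.1322 0.112 ] [0.0291 0.0438 0.112 ]
pegtopA [0.5795 0.1802 0.15  ] [0.0191 0.0907 0.15  ]
pegB [0.5285 0.1451 0.15  ] [-0.0235  0.0458  0.15  ]
tab [ 0.5043 -0.0755  0.145 ] [-0.0011 -0.175   0.145 ]
tabS [ 0.5064 -0.0727  0.145 ] [ 0.0003 -0.1719  0.145 ]
tape [0.6184 0.033  0.112 ] [ 0.0878 -0.0451  0.112 ]
stamp [0.4477 0.0704 0.156 ] [-0.0869 -0.0441  0.156 ]
mug [ 0.5687 -0.4479  0.095 ] [ 0.1395 -0.5257  0.095 ]
stapler [ 0.2833 -0.3839  0.05  ] [-0.153  -0.5227  0.05  ]
bottle [0.424  0.4513 0.19  ] [-0.1896  0.3235  0.19  ]
-1 [ 0.54663241  0.09098645 -0.24464911] 11268.755685816619
[[1.5, -1.9], [1.5, -3.0], [1.3, -2.2], [-17.1, 76.0], [18.3, -75.0], [-2.7, -1.5], [-1.4, -2.6], [71.3, 17.4], [-68.9, -18.5]]
```

The fit is good, with residuals of 1 px or less. The disc is at about 0.83 rad: the slot and both pegs agree. The nose is at y of about 8 mm. My plan is to push peg_b toward +y with the shut fingers, using the 22 mm pad edge with tool x along box +y, until the pad face is at y = 63.5 mm (TCP at y = 52.5 mm).

```bash
cat > go.py <<'E'
import sys; from h import *
p=np.load("p.npy"); s=env.sense(); P=np.array(s["position"]); M=R.from_quat(s["ee_rot"]).as_matrix()
B=R.from_euler('z',p[2]).as_matrix(); o=np.r_[p[:2],0]
print("t",s["t"],"box",(B.T@(P-o)).round(4),"gap",round(s["finger_gap"],4),"F",(B.T@s["wrist_force"]).round(1),"q",np.round(s["joint_pos"],2))
D=np.c_[B[:,1],B[:,0],[0,0,-1]]
if len(sys.argv)>1:
    b=np.array([float(a) for a in sys.argv[1:4]]); w=o+B@b
    print("world",w.round(4),"tool cm now",(M.T@(w-P)*100).round(2),"aligned-tool cm",(D.T@(w-P)*100).round(2))
print("rotvec",R.from_matrix(M.T@D).as_rotvec().round(3))
E
python3 -m inch '[[0,0,0,-5,0,0,0],[0,0,0,-5,0,0,0],[0,0,0,0,0,0,-0.15],[0,0,0,0,0,0,-0.15],[0,0,0,0,0,0,-0.15],[0,0,0,0,0,0,-0.15],[0,0,0,0,0,0,-0.15],[0,0,0,0,0,0,-0.036],[0,0,0,0,0,0,0]]' 30
python3 go.py -0.03 0.008 0.25
```

```text
t: 1.0
position: [0.2779, -0.6149, 0.2944]
ee_rot: [0.822, 0.569, 0.0, -0.0]
wrist_force: [0.4, 0.6, 0.1]
finger_gap: 0.0
gripper_force: 0.0
t 1.0 box [-0.1101 -0.7497  0.2944] gap 0.0 F [0.3 0.6 0.1] q [ 1.09  0.36 -0.05  1.48  0.02  1.3   0.68]
world [0.5143 0.1095 0.25  ] tool cm now [76.12 -3.37  4.49] aligned-tool cm [75.77  8.01  4.44]
rotvec [-0.    -0.001 -0.15 ]
```

```bash
python3 -m inch '[[0,0,0,0,0,0,-0.15],[0,4.5,0.5,0,0,0,0],[0,4.5,0.5,0,0,0,0],[0,4.5,0.5,0,0,0,0],[0,4.5,0.5,0,0,0,0],[0,4.5,0.5,0,0,0,0],[0,4.5,0.5,0,0,0,0],[0,4.5,0.5,0,0,0,0],[0,4.5,0.5,0,0,0,0],[0,4.5,0.5,0,0,0,0],[0,4.5,0.5,0,0,0,0],[0,0,0,0,0,0,0]]'
python3 go.py -0.03 0.008 0.25
```

```text
t: 2.2
position: [0.4225, -0.1799, 0.2952]
ee_rot: [0.776, 0.631, 0.001, 0.0]
wrist_force: [-0.6, -0.6, -0.9]
finger_gap: 0.0
gripper_force: 0.0
t 2.2 box [-0.0594 -0.2941  0.2952] gap 0.0 F [-0.5 -0.8 -0.9] q [ 0.67  0.   -0.41  1.91  0.    1.22  0.06]
world [0.5143 0.1095 0.25  ] tool cm now [30.19  3.1   4.54] aligned-tool cm [30.21  2.94  4.52]
rotvec [ 0.001 -0.001  0.005]
```

```bash
python3 -m inch '[[0,4,0.4,0,0,0,0],[0,4,0.4,0,0,0,0],[0,4,0.4,0,0,0,0],[0,4,0.4,0.5,0,0,0],[0,4,0.4,1,0,0,0],[0,4,0.4,1,0,0,0],[0,4,0.4,1,0,0,0],[0,2.2,0.2,1,0,0,0],[0,0,0,0,0,0,0],[0,0,0,0,0,0,0]]'
python3 go.py -0.03 0.008 0.126
```

```text
t: 3.2
position: [0.513, 0.1037, 0.2495]
ee_rot: [0.777, 0.629, -0.0, -0.0]
wrist_force: [0.3, -0.3, 0.1]
finger_gap: 0.0001
gripper_force: 0.0
t 3.2 box [-0.03    0.0021  0.2495] gap 0.0001 F [ 0.3 -0.2  0.1] q [ 0.29  0.19 -0.69  1.84  0.13  1.16 -0.65]
world [0.5143 0.1095 0.126 ] tool cm now [6.000e-01 1.000e-02 1.235e+01] aligned-tool cm [ 0.59  0.   12.35]
rotvec [-0.001  0.    -0.   ]
```

```bash
python3 -m inch '[[0,0,0,4,0,0,0],[0,0,0,4,0,0,0],[0,0,0,3,0,0,0],[0,0,0,1.2,0,0,0],[0,0,0,0,0,0,0],[0,1,0,0,0,0,0],[0,1,0,0,0,0,0],[0,0.5,0,0,0,0,0],[0,0.5,0,0,0,0,0],[0,0.5,0,0,0,0,0],[0,0,0,0,0,0,0],[0,0,0,0,0,0,0]]'
python3 go.py -0.03 0.0525 0.126
```

```text
t: 4.4
position: [0.5204, 0.138, 0.1278]
ee_rot: [0.777, 0.629, -0.0, -0.0]
wrist_force: [0.2, 0.0, -0.0]
finger_gap: 0.0001
gripper_force: 0.0
t 4.4 box [-0.0299  0.0372  0.1278] gap 0.0001 F [ 0.2  0.1 -0. ] q [ 0.18  0.35 -0.67  1.95  0.27  0.93 -0.83]
world [0.5235 0.153  0.126 ] tool cm now [ 1.53 -0.01  0.18] aligned-tool cm [ 1.53 -0.01  0.18]
rotvec [-0.  0.  0.]
```

```bash
python3 -m inch '[[0,0.4,0,0,0,0,0],[0,0.4,0,0,0,0,0],[0,0.4,0,0,0,0,0],[0,0.3,0,0,0,0,0],[0,0,0,0,0,0,0],[0,0,0,0,0,0,0]]'
python3 go.py -0.03 0.0525 0.126; cat > look.py <<'E'
import sys; from h import *; from fit import t,s
n=sys.argv[1]; cap("top","pics/t.png"); cap("side","pics/s.png")
a=cv2.imread("pics/t.png")[105:225,220:380]; b=cv2.imread("pics/s.png")[200:280,250:330]
r=lambda i,f:cv2.resize(i,None,fx=f,fy=f,interpolation=cv2.INTER_CUBIC)
b=r(b,5); a=r(a,2.5); w=np.zeros((400,800,3),np.uint8); w[:300,:400]=a; w[:,400:]=b; cv2.imwrite(n,w)
E
python3 look.py pics/l1.png
```

```text
t: 5.0
position: [0.5236, 0.1527, 0.1278]
ee_rot: [0.777, 0.629, -0.0, -0.0]
wrist_force: [-0.2, -0.1, -0.5]
finger_gap: -0.0001
gripper_force: 0.0
t 5.0 box [-0.0299  0.0522  0.1278] gap -0.0001 F [-0.2 -0.1 -0.5] q [ 0.15  0.36 -0.67  1.93  0.27  0.94 -0.86]
world [0.5235 0.153  0.126 ] tool cm now [ 0.03 -0.01  0.18] aligned-tool cm [ 0.03 -0.01  0.18]
rotvec [-0.  0.  0.]
```

View pics/l1.png

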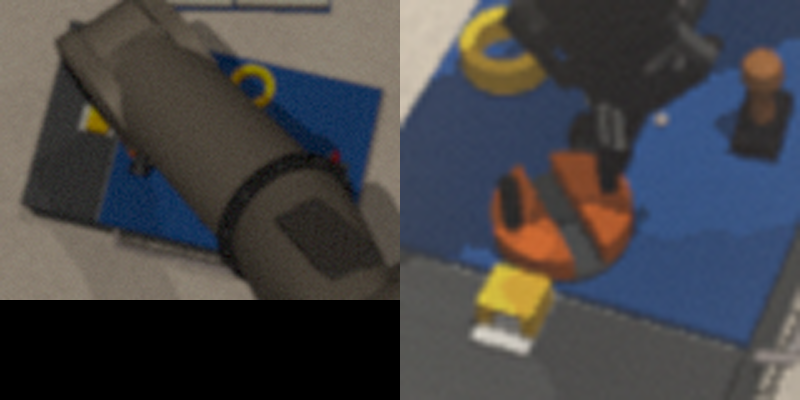

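```bash
python3 - <<'E'
from fit import *
p=np.load("p.npy"); im=cv2.imread("pics/s.png"); 
for a in(0,.4,.6,.83,1.1):
    q=lambda x,y,z:np.round((proj(S,W(p,(x*np.cos(a)-y*np.sin(a),.07+x*np.sin(a)+y*np.cos(a),z)))-[250,200])*5+[400,0])
    print(a,"slot",q(0,.042,.112),q(0,-.042,.112),"pegA",q(.031,0,.15),q(.031,0,.112),"pegB",q(-.031,0,.15),q(-.031,0,.112))
q=lambda b:np.round((proj(S,W(p,b))-[250,200])*5+[400,0])
print("tip",q((-.03,.0522,.1278)),q((-.03,.0632,.1278)),q((-.0155,.0632,.1278)),q((-.0445,.0632,.1278)))
b=im[215:275,262:312]; cv2.imwrite("pics/l2.png",cv2.resize(b,None,fx=10,fy=10,interpolation=cv2.INTER_CUBIC))
E
```

```text
0 slot [534. 258.] [589. 154.] pegA [509. 150.] [515. 192.] pegB [607. 177.] [611. 218.]
0.4 slot [562. 261.] [563. 152.] pegA [505. 166.] [510. 208.] pegB [611. 161.] [614. 202.]
0.6 slot [577. 259.] [549. 153.] pegA [506. 174.] [511. 216.] pegB [610. 153.] [613. 194.]
0.83 slot [592. 254.] [534. 158.] pegA [509. 183.] [515. 224.] pegB [606. 144.] [609. 186.]
1.1 slot [609. 245.] [518. 166.] pegA [517. 192.] [522. 233.] pegB [598. 136.] [602. 177.]
tip [619. 179.] [612. 192.] [589. 186.] [635. 199.]
```

View pics/l2.png

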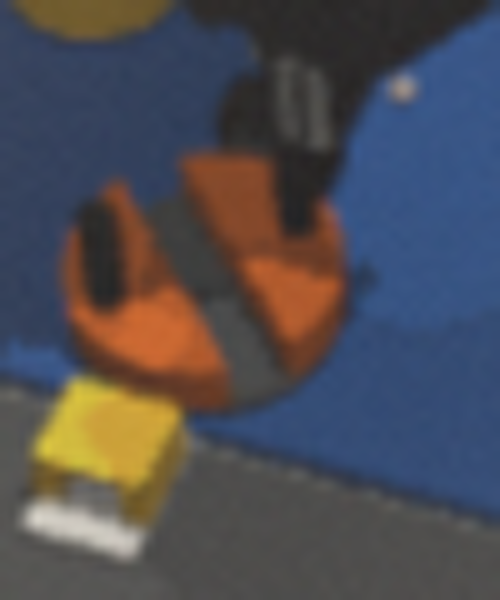

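The side view shows the disc still near 0.8 rad, with the fingertip apparently beside peg_b on its outer side. I'll back off, then estimate the disc angle numerically from the orange mask.

```bash
cat > ang.py <<'E'
from fit import *
p=np.load("p.npy")
def ang(frame,cam=S,k=8):
    h=cv2.cvtColor(frame,cv2.COLOR_RGB2HSV); u0,v0=np.round(proj(cam,W(p,(0,.07,.112)))).astype(int)
    m=((h[...,0]>=4)&(h[...,0]<=17)&(h[...,1]>140))[v0-20:v0+21,u0-25:u0+26].astype(float)
    th=np.linspace(0,2*np.pi,60); best=[]
    px=lambda P:np.round([(proj(cam,W(p,q))-[u0-25,v0-20]+.5)*k for q in P]).astype(np.int32)
    for a in np.arange(-.3,3.4,.02):
        ro=lambda x,y,z=.112:(x*np.cos(a)-y*np.sin(a),.07+x*np.sin(a)+y*np.cos(a),z)
        g=np.zeros((41*k,51*k),np.float32)
        cv2.fillPoly(g,[px([ro(.042*np.cos(t_),.042*np.sin(t_)) for t_ in th])],1)
        cv2.fillPoly(g,[px([ro(x,y) for x,y in[(-.01,-.045),(.01,-.045),(.01,.045),(-.01,.045)]])],0)
        for s_ in(1,-1):
            c=[ro(s_*.031+.0065*np.cos(t_),.0065*np.sin(t_),z) for z in(.112,.15) for t_ in th]
            cv2.fillConvexPoly(g,cv2.convexHull(px(c)),0)
        g=cv2.resize(g,(51,41),interpolation=cv2.INTER_AREA)
        best.append((np.corrcoef(g.ravel(),m.ravel())[0,1],a))
    b=max(best); return round(b[1],2),round(b[0],3)
if __name__=="__main__":
    print("first",ang(S["frame"]),ang(T["frame"],T),"l1",ang(cv2.imread("pics/s.png")[:,:,::-1].copy())); print("now",ang(eyes.capture("side")["frame"]))
E
python3 -m inch '[[0,-1.5,0,0,0,0,0],[0,-1.5,0,0,0,0,0],[0,-1.5,0,0,0,0,0],[0,0,0,0,0,0,0],[0,0,0,0,0,0,0]]'; python3 ang.py; python3 go.py -0.022 0.005 0.126
```

```text
t: 5.6
position: [0.5143, 0.1077, 0.128]
ee_rot: [0.778, 0.628, 0.0, 0.0]
wrist_force: [0.6, 0.4, -0.1]
finger_gap: 0.0
gripper_force: 0.0
first (np.float64(0.8), np.float64(0.823)) (np.float64(0.8), np.float64(0.864)) l1 (np.float64(0.8), np.float64(0.812))
now (np.float64(0.8), np.float64(0.816))
t 5.65 box [-0.0297  0.007   0.128 ] gap 0.0002 F [ 0.8  0.1 -0.2] q [ 0.23  0.33 -0.67  1.97  0.25  0.92 -0.77]
world [0.5215 0.1049 0.126 ] tool cm now [-0.2   0.77  0.2 ] aligned-tool cm [-0.2   0.77  0.2 ]
rotvec [ 0.    -0.    -0.001]
```

The disc is unmoved at 0.80 rad, so the tip is narrow across and passed peg_b. I'll shift inward onto the peg and follow its arc.

```bash
python3 -m inch '[[0,0,0.8,0.2,0,0,0],[0,0.9,0,0,0,0,0],[0,0.9,0,0,0,0,0],[0,0.5,0,0,0,0,0],[0,0.3,-0.2,0,0,0,0],[0,0.3,-0.2,0,0,0,0],[0,0.3,-0.1,0,0,0,0],[0,0,0,0,0,0,0],[0,0,0,0,0,0,0]]'; python3 ang.py|tail -1; python3 go.py -0.0305 0.0525 0.126
```

```text
t: 6.55
position: [0.5238, 0.1392, 0.1259]
ee_rot: [0.777, 0.629, -0.0, 0.0]
wrist_force: [0.5, 0.1, -0.1]
finger_gap: -0.0
gripper_force: 0.0
now (np.float64(0.8), np.float64(0.807))
t 6.6 box [-0.0268  0.039   0.1259] gap 0.0002 F [-0.9 -0.2  0.5] q [ 0.17  0.36 -0.67  1.94  0.27  0.93 -0.84]
world [0.5231 0.1531 0.126 ] tool cm now [ 1.35 -0.37 -0.01] aligned-tool cm [ 1.35 -0.37 -0.01]
rotvec [ 0.  0. -0.]
```

```bash
python3 - <<'E'
from fit import *
p=np.load("p.npy"); c=cap("side","pics/s2.png"); im=cv2.imread("pics/s2.png")
b=cv2.resize(im[205:265,255:315],None,fx=10,fy=10,interpolation=cv2.INTER_CUBIC); 
q=lambda b:((proj(S,W(p,b))-[255,205]+.5)*10).astype(int)
for z in(.126,.16):
  cv2.polylines(b,[np.array([q((-.0268+a,.039+d,z)) for a,d in[(-.01,-.011),(.01,-.011),(.01,.011),(-.01,.011)]])],True,(0,255,0),1)
for x,y in[(-.0216,.0478)]:
  for z in(.112,.15): cv2.circle(b,tuple(map(int,q((x,y,z)))),4,(255,255,0),-1)
cv2.imwrite("pics/l3.png",b)
E
```

```text
(no output)
```

View pics/l3.png

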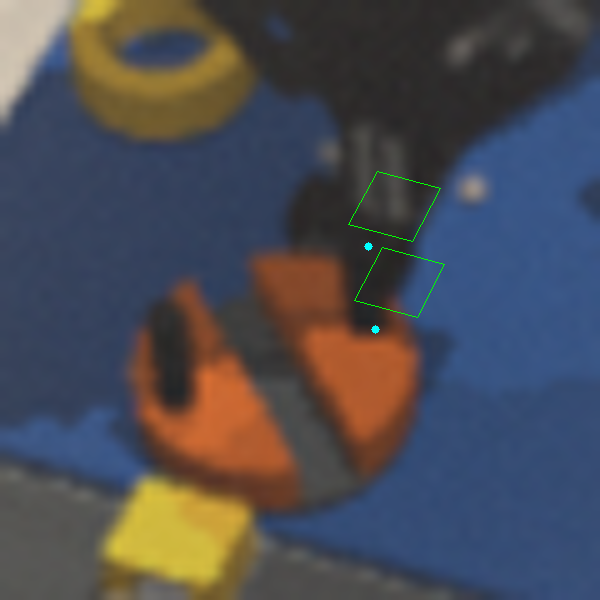

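The fingertip stands just outside (-x of) peg_b, and the disc hasn't moved. I'll back off and push straight at the peg's centre line.

```bash
python3 -m inch '[[0,-1.5,0,0,0,0,0],[0,-1.3,0,0,0,0,0],[0,0,0.7,0,0,0,0],[0,0,0,0,0,0,0],[0,0.8,0,0,0,0,0],[0,0.5,0,0,0,0,0],[0,0.5,0,0,0,0,0],[0,0.5,0,0,0,0,0],[0,0.3,0,0,0,0,0],[0,0,0,0,0,0,0],[0,0,0,0,0,0,0]]'; python3 ang.py|tail -1; python3 go.py -0.0305 0.0525 0.126
```

```text
t: 7.75
position: [0.5302, 0.1359, 0.1258]
ee_rot: [0.777, 0.629, -0.0, -0.0]
wrist_force: [0.2, 0.5, -0.0]
finger_gap: 0.0001
gripper_force: 0.0
now (np.float64(0.8), np.float64(0.813))
t 7.8 box [-0.0199  0.0371  0.1258] gap -0.0 F [-0.1 -0.5 -0.4] q [ 0.18  0.37 -0.66  1.93  0.28  0.94 -0.83]
world [0.5231 0.1531 0.126 ] tool cm now [ 1.54 -1.06 -0.02] aligned-tool cm [ 1.54 -1.06 -0.02]
rotvec [-0.  0. -0.]
```

```bash
python3 -m inch '[[0,0.3,0,0,0,0,0],[0,0.3,0,0,0,0,0],[0,0,0,0,0,0,0]]'; python3 ang.py|tail -1;python3 -m inch '[[0,0.3,0,0,0,0,0],[0,0.3,0,0,0,0,0],[0,0,0,0,0,0,0]]'; python3 ang.py|tail -1; python3 go.py -0.0305 0.0525 0.126
```

```text
t: 8.1
position: [0.5316, 0.1423, 0.1259]
ee_rot: [0.777, 0.629, 0.0, -0.0]
wrist_force: [0.9, -0.1, 0.6]
finger_gap: 0.0003
gripper_force: 0.0
now (np.float64(0.8), np.float64(0.823))
t: 8.45
position: [0.5328, 0.1483, 0.1259]
ee_rot: [0.777, 0.629, 0.0, -0.0]
wrist_force: [0.5, 0.2, -0.8]
finger_gap: 0.0
gripper_force: 0.0
now (np.float64(0.8), np.float64(0.823))
t 8.5 box [-0.0199  0.0495  0.1258] gap 0.0001 F [-0.1 -0.4  0.3] q [ 0.16  0.38 -0.66  1.92  0.28  0.94 -0.85]
world [0.5231 0.1531 0.126 ] tool cm now [ 0.3  -1.06 -0.02] aligned-tool cm [ 0.3  -1.06 -0.02]
rotvec [-0. -0.  0.]
```

```bash
python3 - <<'E'
from fit import *
p=np.load("p.npy"); c=cap("side","pics/s3.png"); im=cv2.imread("pics/s3.png"); o=cv2.imread("pics/side0.png")
z=lambda i:cv2.resize(i[200:260,265:305],None,fx=10,fy=10,interpolation=cv2.INTER_CUBIC)
cv2.imwrite("pics/l4.png",np.hstack([z(o),z(cv2.convertScaleAbs(im,alpha=1.6))]))
q=lambda b:((proj(S,W(p,b))-[265,200]+.5)*10).astype(int)
print("tcp",q((-.0199,.0495,.1258)),"pegb .8 base/top",q((-.0216,.0478,.112)),q((-.0216,.0478,.15)))
E
```

```text
tcp [265 352] pegb .8 base/top [275 379] [268 296]
```

View pics/l4.png

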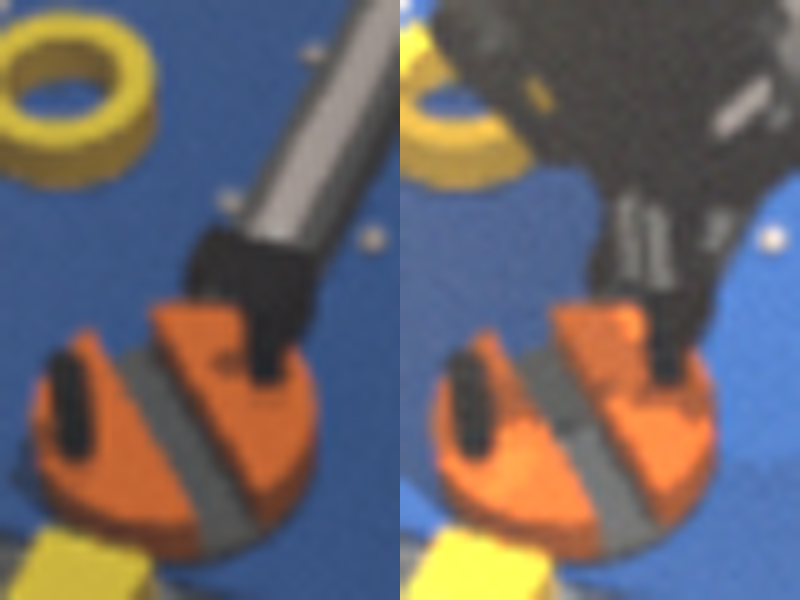

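The disc hasn't moved, and the real tip appears about 7 px above its projected place, so it's either farther back or higher than reported. I'll creep forward to see which.

```bash
for i in 1 2 3; do python3 -m inch '[[0,0.3,0,0,0,0,0],[0,0.3,0,0,0,0,0],[0,0,0,0,0,0,0]]' | grep force; python3 ang.py|tail -1; done; python3 go.py
python3 - <<'E'
from fit import *
p=np.load("p.npy"); c=cap("side","pics/s4.png"); im=cv2.imread("pics/s4.png"); o=cv2.imread("pics/side0.png")
z=lambda i:cv2.resize(i[200:260,265:305],None,fx=10,fy=10,interpolation=cv2.INTER_CUBIC)
g=lambda i:np.clip(255*(i/255.)**.45,0,255).astype(np.uint8)
cv2.imwrite("pics/l5.png",np.hstack([z(g(o)),z(g(im))]))
E
```

```text
wrist_force: [-0.7, 0.8, -0.7]
gripper_force: 0.0
now (np.float64(0.8), np.float64(0.818))
wrist_force: [0.3, -0.6, 0.1]
gripper_force: 0.0
now (np.float64(0.8), np.float64(0.82))
wrist_force: [0.3, 0.3, 0.1]
gripper_force: 0.0
now (np.float64(0.8), np.float64(0.799))
t 9.6 box [-0.0199  0.0675  0.1259] gap -0.0 F [-0.8  0.2  0.3] q [ 0.12  0.39 -0.66  1.9   0.29  0.95 -0.88]
rotvec [-0. -0.  0.]
```

View pics/l5.png

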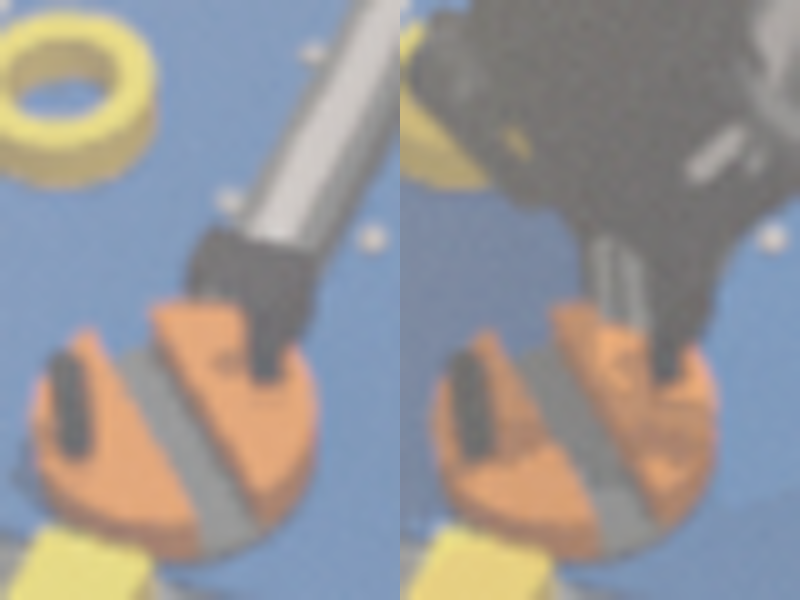

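```bash
python3 - <<'E'
from fit import *
p=np.load("p.npy"); q=lambda b:((proj(S,W(p,b))-[265,200]+.5)*10).round()
for z in(.126,.135,.145,.155,.165): print(z,q((-.0199,.0675,z)),q((-.0199,.0785,z)),q((-.0049,.0675,z)))
for y in(.03,.04,.05): print(y,q((-.0199,y,.126)))
I=lambda w:np.r_[R.from_euler('z',-p[2]).as_matrix()[:2,:2]@(w[:2]-p[:2]),w[2]]
for z in(.126,.14,.152,.16): print(z,I(ray(S,286.5,232,z)))
E
```

```text
0.126 [242. 396.] [228. 423.] [195. 383.]
0.135 [240. 376.] [226. 404.] [193. 363.]
0.145 [239. 354.] [224. 382.] [191. 341.]
0.155 [237. 332.] [222. 359.] [189. 319.]
0.165 [235. 309.] [220. 337.] [187. 296.]
0.03 [290. 305.]
0.04 [277. 329.]
0.05 [265. 353.]
0.126 [-0.0031468   0.04431881  0.126     ]
0.14 [-0.00856547  0.05512804  0.14      ]
0.152 [-0.01321005  0.0643931   0.152     ]
0.16 [-0.01630643  0.0705698   0.16      ]
```

The two grey pad tips end at about (287,232) px, which at the reported xy means a tip height near 0.16 m. So the tool rides roughly 30 mm above the reported z and passed over the pegs. I'll back off, lower 20 mm and push again.

```bash
python3 -m inch '[[0,-2,0,0,0,0,0],[0,-2,0,0,0,0,0],[0,-1.2,0,0,0,0,0],[0,0,0,0,0,0,0],[0,0,-0.2,1,0,0,0],[0,0,0,1,0,0,0],[0,0,0,0,0,0,0],[0,0.5,0,0,0,0,0],[0,0.5,0,0,0,0,0],[0,0.4,0,0,0,0,0],[0,0,0,0,0,0,0]]'; python3 ang.py|tail -1;  python3 go.py -0.0305 0.0525 0.106
```

```text
t: 10.75
position: [0.5269, 0.1296, 0.1061]
ee_rot: [0.777, 0.629, 0.0, -0.0]
wrist_force: [0.1, 0.0, 1.2]
finger_gap: 0.0
gripper_force: 0.0
now (np.float64(0.8), np.float64(0.815))
t 10.8 box [-0.0219  0.0298  0.106 ] gap 0.0002 F [ 0.  -0.4 -1.3] q [ 0.18  0.38 -0.65  1.96  0.29  0.9  -0.83]
world [0.5231 0.1531 0.106 ] tool cm now [ 2.27 -0.86  0.  ] aligned-tool cm [ 2.27 -0.86  0.  ]
rotvec [ 0.    -0.     0.001]
```

```bash
for i in 1 2 3; do python3 -m inch '[[0,0.3,0,0,0,0,0],[0,0.3,-0.1,0,0,0,0],[0,0,0,0,0,0,0]]' | grep t_force; python3 ang.py|tail -1; done; python3 go.py -0.0305 0.0525 0.106
```

```text
wrist_force: [-3.5, -4.2, 0.9]
now (np.float64(0.66), np.float64(0.826))
wrist_force: [-4.8, -3.8, -1.9]
now (np.float64(0.46), np.float64(0.837))
wrist_force: [-2.5, -1.7, -0.5]
now (np.float64(0.22), np.float64(0.846))
t 11.85 box [-0.0252  0.0468  0.1057] gap 0.0 F [-1.7 -1.5 -0.6] q [ 0.15  0.39 -0.65  1.95  0.3   0.9  -0.87]
world [0.5231 0.1531 0.106 ] tool cm now [ 0.57 -0.53 -0.03] aligned-tool cm [ 0.57 -0.53 -0.03]
rotvec [-0.001  0.001 -0.   ]
```

```bash
python3 -m inch '[[0,0.3,-0.2,0,0,0,0],[0,0.3,-0.1,0,0,0,0],[0,0,0,0,0,0,0],[0,0,0,0,0,0,0]]' | grep t_force; python3 ang.py|tail -1; python3 go.py -0.0305 0.0525 0.106
```

```text
wrist_force: [-0.2, 1.1, -0.3]
now (np.float64(3.1), np.float64(0.833))
t 12.3 box [-0.0278  0.0537  0.106 ] gap -0.0004 F [-1.6 -0.4 -0.5] q [ 0.14  0.39 -0.66  1.94  0.3   0.9  -0.88]
world [0.5231 0.1531 0.106 ] tool cm now [-0.12 -0.27  0.  ] aligned-tool cm [-0.12 -0.27  0.  ]
rotvec [ 0.    -0.001  0.   ]
```

The disc is at about 0 (aligned). I'll retreat, look at the disc unobstructed, and go behind the tab.

```bash
python3 -m inch '[[0,-1.5,0,0,0,0,0],[0,-1.5,0,0,0,0,0],[0,0,0,-4,0,0,0],[0,0,0,-4,0,0,0],[0,-3,0.4,0,0,0,0],[0,-4,0.4,0,0,0,0],[0,-4,0.4,0,0,0,0],[0,-4,0.4,0,0,0,0],[0,-4,0.4,0,0,0,0],[0,-4,0.4,0,0,0,0],[0,0,0,0,0,0,0],[0,0,0,0,0,0,0]]' | grep t_force
python3 - <<'E'
from ang import *
print(ang(eyes.capture("side")["frame"]),ang(eyes.capture("top")["frame"],T))
E
python3 go.py 0 -0.215 0.186
```

```text
wrist_force: [0.2, 0.3, 0.2]
(np.float64(3.14), np.float64(0.837)) (np.float64(3.08), np.float64(0.867))
t 13.6 box [-0.0041 -0.2067  0.1859] gap -0.0 F [-0.1  0.9 -0.8] q [ 0.59  0.2  -0.57  1.96  0.13  1.01 -0.25]
world [ 0.4971 -0.1149  0.186 ] tool cm now [-0.83  0.41 -0.01] aligned-tool cm [-0.83  0.41 -0.01]
rotvec [ 0. -0.  0.]
```

```bash
python3 -m inch '[[0,-0.8,0.4,0,0,0,0],[0,0,0,0,0,0,0],[0,0,0,3,0,0,0],[0,0,0,3,0,0,0],[0,0,0,2,0,0,0],[0,0,0,1.2,0,0,0],[0,0,0,0,0,0,0]]' | grep t_force
python3 go.py 0 -0.019 0.094
python3 -m inch '[[0,1,0,0,0,0,0],[0,1,0,0,0,0,0],[0,1,0,0,0,0,0],[0,1,0,0,0,0,0],[0,0.8,0,0,0,0,0],[0,0.8,0,0,0,0,0],[0,0,0,0,0,0,0]]' | grep t_force
python3 go.py 0 -0.019 0.094
```

```text
wrist_force: [-0.0, -0.6, 0.8]
t 14.3 box [-0.0006 -0.2145  0.0927] gap 0.0002 F [ 0.1 -0.6  0.8] q [ 0.56  0.33 -0.54  2.04  0.23  0.83 -0.32]
world [0.538  0.0768 0.094 ] tool cm now [19.55  0.07 -0.13] aligned-tool cm [19.55  0.06 -0.13]
rotvec [-0.002 -0.     0.001]
wrist_force: [0.4, 0.0, 0.3]
t 15.0 box [ 1.000e-04 -1.572e-01  9.390e-02] gap -0.0001 F [0.4 0.1 0.3] q [ 0.47  0.34 -0.56  2.03  0.24  0.83 -0.44]
world [0.538  0.0768 0.094 ] tool cm now [ 1.382e+01  1.000e-02 -0.000e+00] aligned-tool cm [ 1.382e+01 -1.000e-02 -1.000e-02]
rotvec [ 0.    -0.001  0.002]
```

```bash
cat > tab.py <<'E'
from ang import *
I=lambda w:np.r_[R.from_euler('z',-p[2]).as_matrix()[:2,:2]@(w[:2]-p[:2]),w[2]]
def tab(f):
    f=f.astype(int); m=((f[...,0]>70)&(f[...,0]>2*f[...,1])&(f[...,0]>2*f[...,2])).astype(np.uint8)
    n,l,st,c=cv2.connectedComponentsWithStats(m[170:260,255:340].copy())
    o=[(int(st[i,4]),I(ray(S,c[i][0]+255,c[i][1]+170,.1275)).round(3)[:2].tolist()) for i in range(1,n) if st[i,4]>15]
    return o
print("first",tab(S["frame"])); f=eyes.capture("side")["frame"]; print("now",tab(f),ang(f))
E
python3 tab.py
```

```text
first [(17, [0.009, -0.189])]
now [(48, [0.002, -0.149])] (np.float64(3.14), np.float64(0.835))
```

```bash
python3 -m inch '[[0,1,0,0,0,0,0],[0,1,0,0,0,0,0],[0,1,0,0,0,0,0],[0,1,0,0,0,0,0],[0,1,0,0,0,0,0],[0,0,0,0,0,0,0]]' | grep t_force; python3 tab.py|tail -1
python3 go.py 0 -0.019 0.094
```

```text
wrist_force: [0.5, -0.2, 0.4]
now [(50, [0.004, -0.098])] (np.float64(0.02), np.float64(0.832))
t 15.7 box [ 0.0002 -0.1077  0.0939] gap -0.0003 F [ 0.7 -0.1  0.6] q [ 0.38  0.35 -0.58  2.02  0.25  0.84 -0.54]
world [0.538  0.0768 0.094 ] tool cm now [ 8.87 -0.   -0.01] aligned-tool cm [ 8.87 -0.02 -0.01]
rotvec [ 0.    -0.001  0.001]
```

```bash
python3 -m inch '[[0,0.8,0,0,0,0,0],[0,0.8,0,0,0,0,0],[0,0.8,0,0,0,0,0],[0,0.8,0,0,0,0,0],[0,0.8,0,0,0,0,0],[0,0.8,0,0,0,0,0],[0,0,0,0,0,0,0]]' | grep t_force; python3 tab.py|tail -1
python3 go.py 0 -0.019 0.094
```

```text
wrist_force: [0.1, 0.7, -1.3]
now [(70, [0.001, -0.049])] (np.float64(3.1), np.float64(0.84))
t 16.45 box [ 0.0001 -0.0598  0.0938] gap -0.0002 F [1.  0.6 0.1] q [ 0.3   0.37 -0.59  1.99  0.27  0.85 -0.64]
world [0.538  0.0768 0.094 ] tool cm now [ 4.08 -0.   -0.01] aligned-tool cm [ 4.08 -0.01 -0.02]
rotvec [ 0.    -0.001  0.001]
```

```bash
python3 -m inch '[[0,0.8,0,0,0,0,0],[0,0.8,0,0,0,0,0],[0,0.8,0,0,0,0,0],[0,0.6,0,0,0,0,0],[0,0.4,0,0,0,0,0],[0,0.3,0,0,0,0,0],[0,0,0,0,0,0,0]]' | grep t_force; python3 tab.py|tail -1
python3 go.py 0 -0.019 0.094
```

```text
wrist_force: [-0.1, -0.9, -0.2]
now [(84, [0.001, -0.011])] (np.float64(3.1), np.float64(0.839))
t 17.2 box [ 0.0002 -0.0235  0.0939] gap -0.0003 F [ 0.5 -0.  -0.1] q [ 0.23  0.39 -0.59  1.97  0.28  0.87 -0.71]
world [0.538  0.0768 0.094 ] tool cm now [ 0.45 -0.02 -0.01] aligned-tool cm [ 0.45 -0.02 -0.01]
rotvec [ 0. -0.  0.]
```

Only a few mm remain. I'll creep until the force rises against the strap.

```bash
for i in 1 2; do python3 -m inch '[[0,0.1,0,0,0,0,0],[0,0.15,0,0,0,0,0],[0,0,0,0,0,0,0]]' | grep t_force; done; python3 go.py; python3 tab.py|tail -1
```

```text
wrist_force: [-0.4, -1.8, 1.3]
wrist_force: [0.3, -1.7, 1.0]
t 17.8 box [ 0.0002 -0.0185  0.0939] gap 0.0001 F [ 0.6 -1.7  1. ] q [ 0.23  0.39 -0.59  1.97  0.28  0.87 -0.72]
rotvec [ 0. -0.  0.]
now [(74, [0.001, -0.008])] (np.float64(3.1), np.float64(0.842))
```

```bash
for i in 1 2; do python3 -m inch '[[0,0.15,0,0,0,0,0],[0,0,0,0,0,0,0],[0,0,0,0,0,0,0]]' | grep t_force; done; python3 go.py; python3 tab.py|tail -1
```

```text
wrist_force: [-2.6, -5.9, 3.7]
wrist_force: [-5.0, -13.8, 8.4]
t 18.45 box [ 0.0002 -0.0179  0.0938] gap -0.0001 F [ -2.  -14.5   8.4] q [ 0.22  0.39 -0.59  1.96  0.28  0.87 -0.73]
rotvec [-0.001  0.003 -0.001]
now [(71, [0.002, -0.009])] (np.float64(3.1), np.float64(0.838))
```

The force rose to 14 N with no further motion, so the tab is against the strap. I'll retreat and check.

```bash
python3 -m inch '[[0,-1,0,0,0,0,0],[0,-2,0,0,0,0,0],[0,-2,0,0,0,0,0],[0,0,0,-4,0,0,0],[0,0,0,-4,0,0,0],[0,0,0,-4,0,0,0],[0,-4,0,0,0,0,0],[0,-4,0,0,0,0,0],[0,-4,0,0,0,0,0],[0,-4,0,0,0,0,0],[0,-4,0,0,0,0,0],[0,0,0,0,0,0,0]]' | grep t_force; python3 go.py; python3 look.py pics/l6.png; python3 tab.py|tail -1
```

```text
wrist_force: [0.2, -0.1, -0.7]
t 19.7 box [-0.0003 -0.2711  0.2135] gap -0.0 F [ 0.2 -0.1 -0.7] q [ 0.66  0.18 -0.5   1.92  0.1   1.07 -0.1 ]
rotvec [-0.     0.001 -0.006]
now [(45, [0.004, -0.012])] (np.float64(3.1), np.float64(0.837))
```

View pics/l6.png

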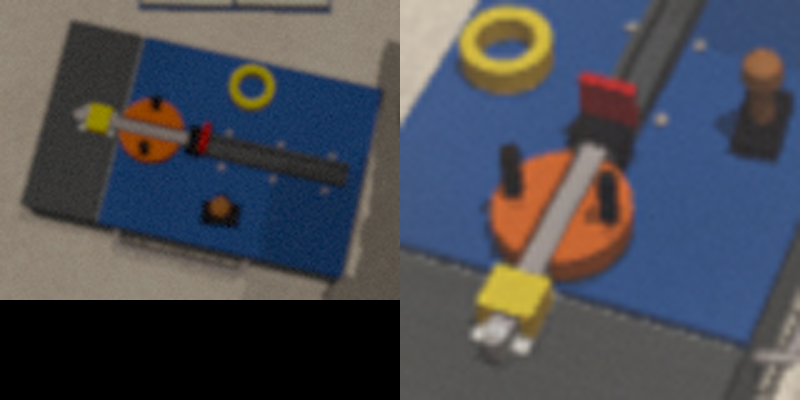

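The bar runs through the disc and keeper with its nose out beyond the keeper at (495,335). The red tab is against the black strap at (605,100), and the stamp and tape are in place. I'm handing it in.

```bash
python3 -c "
from cell import env
print(env.sign_off())"
```

```text
the job is handed in; nothing more can be done
None
```

The box is locked and handed in: the disc is in line, the bar is through the disc and keeper with its tab against the strap, the stamp and tape look undisturbed, and the arm finished clear; no verdict came back.

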